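Draw the wedge from under the drain flap

TASK

The heavy hinged steel flap over the bench drain is propped ajar by a wooden wedge. Take the wedge by its head and work it straight back out from under the flap in small tugs of about 15 mm, stopping for about half a second after each, so that the flap comes down bit by bit until it is shut; do not lift the flap. Leave the wedge lying flat on the bench in front of the flap, fully clear of it, and leave the spare wedge where it lies.

Things in the scene. Friction and masses are not known exactly. Their poses are not given: they have to be found in the camera images.
- wedge: Wooden wedge propping the flap, 140 mm long, 34 wide, 90 g. Head: flat-topped block 40 long, 34 wide, 32 high, 40-55 mm in front of the flap's edge; then a slope from 26 down to a 4 mm tip over 100 mm, reaching under the flap. Origin: bench level under the head's centre; x along the wedge to the tip (at 120 mm), within 4 degrees of the hatch's x; y across; z up. Pull needed: up to about 12 N.
- spare_wedge: A second wooden wedge of exactly the same shape and frame, lying loose on the bench to the left or right of the flap, under nothing. Not to be used.
- hatch: Fixed hinge mounting of the flap. Origin: on the bench below the middle of the shut flap's near edge (towards the robot). x points from that edge to the hinge 240 mm away, y along the edge, z up. The wedge comes out along -x and is clear once its origin is over 120 mm to the -x side of this origin; the bench there is free for 200 mm.
- flap_edge (a point): Middle of the underside of the flap's near edge: 6 mm above the bench when shut, about 20 when propped. The flap is a galvanised sheet 240 mm deep (x), 300 wide (y), 2 kg, with a stiff hinge along its far edge and a rolled near edge 16 mm thick. It sinks by its own weight as the wedge is drawn, and is shut when the wedge has come back about 45-70 mm.
Not all that is in view belongs to the job. Leave any pink or turquoise look-alike of the wedge alone.

How it is judged:
On the way, in this order (a step that is already met when the one before it is completed fails the run):
1. after the first tug or two the wedge rests, drawn 8 to 28 mm back, with the flap still up on it (distance of wedge from where it was at the start of the episode between 0.008 and 0.028 m and linear speed of wedge below 0.015 m/s and height (world z) of flap_edge above 0.0095 m and height (world z) of wedge below 0.012 m), for 0.2 s.
2. after further tugs it rests again, drawn 32 to 60 mm back, still flat on the bench (distance of wedge from where it was at the start of the episode between 0.032 and 0.06 m and linear speed of wedge below 0.015 m/s and height (world z) of wedge below 0.012 m), for 0.2 s.
At the end, for the whole second after the job is handed in: The flap is shut (underside of its near edge under 11 mm above the bench), the wedge lies flat (within 10 degrees) and still on the bench in front of the flap with its origin more than 118 mm before the flap's near edge, so that its tip is clear, and it has been let go (height (world z) of flap_edge below 0.011 m and x of wedge in the frame of hatch below -0.118 m and height (world z) of wedge below 0.012 m and angle between wedge's own z axis and vertical below 0.17 rad and linear speed of wedge below 0.02 m/s); the robot touches nothing.
It fails at once if the flap is lifted (its near edge over 36 mm above the bench) (height (world z) of flap_edge above 0.036 m).
It fails at once if the spare wedge is moved by more than 30 mm (distance of spare_wedge from where it was at the start of the episode above 0.03 m).
It also fails if it takes over 42 s, if anything falls off the work surface, if the arm or the gripper's body presses on something with over 40 N, if the wrist force passes 120 N, or if a joint passes its speed limit or range.

ROBOT

A 7-joint arm with a two-finger parallel gripper is mounted at the origin on the work surface. World frame = base frame: x ahead of the robot, y to its left, z up, the work surface at z = 0. Lengths are in m, angles in rad, forces in N, time in s.
With the tool pointing down it reaches from about 0.35 to 0.9 m from the base axis. Payload 19.9 kg.
Tool frame: the origin (TCP) lies midway between the tips of the shut fingers; the grasp point (between the pads) lies 19 mm behind it; z points along the fingers, y is the line along which they close (so a half turn about z gives the same grasp; the last joint's range is limited). The gripper opens to 85 mm and grips with 20 to 120 N. Pads are 22 mm wide; open, the fingers measure 114 mm over their backs; the gripper's body (76 mm by 85 mm) begins 54 mm behind the grasp point. The pads swing forward as they close: fully open they stand 13 mm farther back than shut.
Start: joints at [1.308, 0.417, -0.01, 1.614, 0.005, 1.111, -0.053], TCP at [0.137, -0.61, 0.231] pointing down, gripper open.
Joint ranges: [-2.81, 2.81], [-0.39, 2.02], [-1.27, 1.25], [0.06, 2.57], [-1.19, 4.33], [0.19, 2], [-2.82, 2.82]. Speed limits (rad/s): [1.89, 1.89, 2.39, 2.39, 3.01, 3.01, 3.01].

INTERFACE

Orientations are given as a 3x3 rotation matrix whose columns are the frame's x, y, z axes.
In Python, from bench import bot, eoat, kin, get_image, get_calibration, ticket, spot_in, outline_of, spot_point, monitor gives the robot as it stands. Calls block until the motion is done:
- bot.goto(position, orientation): joint-space move of the TCP to a pose.
- bot.move_straight(position, ori=None, speed=0.15): straight line of the TCP; ori=None keeps the orientation; speed is the mean speed in m/s.
- bot.move_joints(angles): joint-space move.
- eoat.command_gripper(opening): finger opening in m; the grip force is fixed at half the most; returns when the fingers have stopped.
- bot.hold(seconds).
- kin.solve_ik(position, orientation): joint angles nearest the present ones, or None.
- get_image(name): name is "scene" or "top" or "wrist"; returns the picture (480x640x3 uint8, red, green, blue); there is no depth.
- get_calibration(name): a dict with "intrinsics" (3x3 intrinsics, pixels), "cam_to_world" (4x4, takes a point from camera to world coordinates); the wrist camera has in their place "hand_eye" (4x4, takes a point from camera to tool coordinates, whose origin is the TCP and whose axes are the flange's). Camera axes: x right, y down, z forward; pixel columns grow to the right and rows downward; lengths in m; the calibration is good to about 2 mm. A picture is of the moment at which its call begins: read the wrist's pose just before it. get_calibration takes no time and is no camera call.
A pose or a line that the arm cannot do raises bot.Unreachable and nothing moves.
- ticket.close_job(): hands the job in; it is judged then, once.
Trained networks look in the newest picture that a camera, given by its name, has taken for a name from the list of things; names that differ only in an ending like _2 or _b are one class to them, and where a whole thing is asked for, a point or a joint stands for the part that bears it (a point fixed in the world has none). Each returns a list of dicts, best first, with "confidence" (0 to 1); they miss things now and then, are a little off and sometimes report something else, mostly with a low value. They report only what shows in the picture. A call takes as long as a camera call. They do not tell look-alikes from the thing itself.
- spot_in(camera, name): "point" ([column, row] in pixels, amid what is visible of it).
- outline_of(camera, name): "region" (480x640 bool, what is visible of it) and "point" ([column, row] in pixels, amid what is visible of it).
- spot_point(camera, name): "point" ([column, row] in pixels: a listed point, or the origin of a listed thing).
Readings, each from a call of its own:
- monitor.read_t(): time.
- monitor.read_joint_pos(): joint angles.
- monitor.read_joint_vel(): joint speeds.
- monitor.read_joint_torque(): joint torques, N m.
- monitor.read_ee_pos(): TCP position.
- monitor.read_ee_rot(): TCP orientation.
- monitor.read_wrist_force(): force on the tool from outside, world axes, zero at the start.
- monitor.read_ft_torque(): the same for the moment, N m.
- monitor.read_grip_width(): finger opening in m.
- monitor.read_grasp_force(): force on a finger pad.
Only numpy, scipy, OpenCV 4.12 (cv2) and the standard library are available. Lean on these libraries where they do the work, as an engineer would, in place of code of your own. Each camera call takes 0.05 s, during which the arm holds its last target. There are 200 camera calls.

## Working session

There is one attempt and no reset: what is moved stays moved. The work goes in short steps, each a Python script; the robot and the scene stay as the last script left them, time stands still between calls to the robot, and variables do not carry over. Pictures are saved under pics/ and viewed, at most 10 in all, crops included, and the job is handed in when it is done.

```bash
mkdir -p pics
cat > h.py <<'E'
import numpy as np, cv2
from bench import *
def ray(cam,px,z):
    c=get_calibration(cam); K=np.array(c["intrinsics"])
    if "cam_to_world" in c: T=np.array(c["cam_to_world"])
    else:
        W=np.eye(4); W[:3,:3]=monitor.read_ee_rot(); W[:3,3]=monitor.read_ee_pos(); T=W@np.array(c["hand_eye"])
    d=T[:3,:3]@np.linalg.solve(K,[px[0],px[1],1]); o=T[:3,3]
    return o+d*(z-o[2])/d[2]
def save(cam,n,im=None):
    im=get_image(cam) if im is None else im
    cv2.imwrite(f"pics/{n}.png",im[:,:,::-1]); return im
E
python3 - <<'E'
from h import *
np.set_printoptions(precision=3,suppress=True)
ims=[save(c,c+"1") for c in ("top","scene")]
cv2.imwrite("pics/both.png",cv2.resize(np.vstack(ims),(400,600))[:,:,::-1])
for c in ("top","scene"):
    for n,z in (("wedge",.0),("spare_wedge",0.0),("hatch",0),("flap_edge",.02)):
        for r in spot_point(c,n): print(c,n,r["point"],round(r["confidence"],2),ray(c,r["point"],z))
    for r in outline_of(c,"wedge"):
        m=r["region"].astype(np.uint8); print(c,"outl",r["point"],round(r["confidence"],2),m.sum(),cv2.minAreaRect(cv2.findNonZero(m)), ray(c,r["point"],.03))
print(monitor.read_ee_rot(),monitor.read_t())
E
```

```text
top wedge [342.6, 315.1] 0.92 [ 0.428 -0.037  0.   ]
top wedge [499.9, 282.5] 0.74 [ 0.49  -0.332  0.   ]
top wedge [341.0, 236.7] 0.58 [ 0.576 -0.034  0.   ]
top wedge [244.7, 298.6] 0.58 [0.457 0.144 0.   ]
top hatch [321.4, 200.7] 0.91 [0.646 0.003 0.   ]
top flap_edge [320.2, 193.3] 0.91 [0.655 0.006 0.02 ]
top outl [354.0, 338.1] 0.94 1513 ((355.4004211425781, 340.96923828125), (78.39087677001953, 20.88130760192871), 62.175907135009766) [ 0.386 -0.056  0.03 ]
top outl [522.9, 295.3] 0.91 1602 ((525.3094482421875, 296.8948974609375), (78.81336975097656, 22.442590713500977), 35.21759033203125) [ 0.463 -0.362  0.03 ]
top outl [344.0, 224.3] 0.78 715 ((343.893798828125, 223.3944854736328), (17.975309371948242, 40.258750915527344), 15.068489074707031) [ 0.593 -0.039  0.03 ]
top outl [248.5, 275.1] 0.65 1546 ((246.9452667236328, 272.45849609375), (21.93033218383789, 75.7425765991211), 10.61965560913086) [0.497 0.135 0.03 ]
top outl [340.8, 133.6] 0.33 20645 ((337.0615539550781, 134.26715087890625), (162.47198486328125, 134.60275268554688), 13.934834480285645) [ 0.771 -0.033  0.03 ]
sc
[... 394 characters left out ...]
61.5, 221.5] 0.76 726 ((362.66156005859375, 220.29232788085938), (21.04939079284668, 44.72995376586914), 37.87498474121094) [ 0.414 -0.037  0.03 ]
scene outl [289.9, 257.9] 0.66 762 ((287.6272277832031, 256.8853759765625), (22.814943313598633, 38.40727996826172), 77.73522186279297) [ 0.603 -0.02   0.03 ]
scene outl [381.1, 288.7] 0.56 1541 ((377.1570739746094, 289.0200500488281), (25.342594146728516, 77.49076080322266), 70.70995330810547) [0.513 0.153 0.03 ]
scene outl [262.1, 176.0] 0.51 253 ((262.8336181640625, 174.3600616455078), (12.057602882385254, 30.260692596435547), 13.495734214782715) [ 0.496 -0.334  0.03 ]
[[ 0.976  0.219 -0.   ]
 [ 0.219 -0.976  0.   ]
 [-0.    -0.    -1.   ]] 0.6
```

View pics/top1.png

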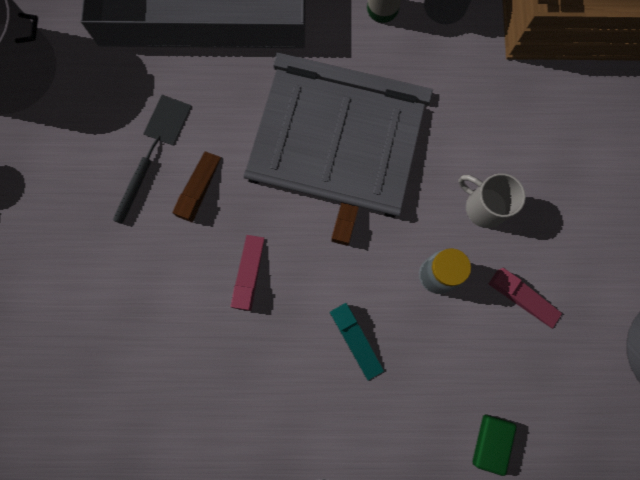

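View pics/scene1.png

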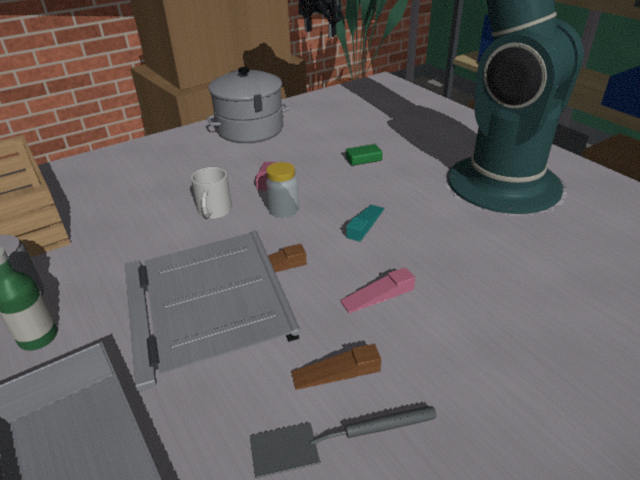

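The top view shows the brown wedge under the flap with its head near px (343,230), and the flap's near edge running (248,180)–(400,212). The spare wedge is at (198,185), and the pink and turquoise ones are look-alikes. I'll hover over the head and refine with the wrist camera.

```bash
cat >> h.py <<'E'
def R(yaw):
    c,s=np.cos(yaw),np.sin(yaw); return np.array([[c,s,0],[s,-c,0],[0,0,-1.]])
E
python3 - <<'E'
from h import *
np.set_printoptions(precision=4,suppress=True)
bot.goto([0.56,-0.03,0.22],R(np.radians(-13)))
save("wrist","w1")
print(monitor.read_ee_pos(),monitor.read_t(),np.array(get_calibration("wrist")["hand_eye"]))
for n,z in (("wedge",.0),("hatch",0),("flap_edge",.02)):
    for r in spot_point("wrist",n): print(n,r["point"],round(r["confidence"],2),ray("wrist",r["point"],z))
for r in outline_of("wrist","wedge"):
    m=r["region"].astype(np.uint8); b=cv2.minAreaRect(cv2.findNonZero(m)); print("outl",r["point"],round(r["confidence"],2),m.sum(),b)
    print(np.array([ray("wrist",p,.032) for p in cv2.boxPoints(b)]))
E
```

```text
[ 0.56   -0.0308  0.22  ] 3.1917 [[ 0.     -0.9638 -0.2665  0.0676]
 [ 1.     -0.0002  0.0007  0.0002]
 [-0.0007 -0.2665  0.9638 -0.1424]
 [ 0.      0.      0.      1.    ]]
wedge [358.4, 330.9] 0.92 [ 0.428  -0.0375  0.    ]
wedge [323.2, 185.5] 0.64 [ 0.5839 -0.0359  0.    ]
hatch [266.3, 124.1] 0.88 [0.6492 0.0017 0.    ]
flap_edge [260.4, 117.7] 0.62 [0.6541 0.0028 0.02  ]
outl [382.9, 360.3] 0.83 4318 ((386.0000305175781, 366.0000305175781), (123.03656768798828, 41.01219177246094), 45.0)
[[ 0.4458 -0.0083  0.032 ]
 [ 0.4691 -0.0415  0.032 ]
 [ 0.3564 -0.1073  0.032 ]
 [ 0.3286 -0.0732  0.032 ]]
outl [326.1, 168.9] 0.63 3443 ((325.5, 168.0), (88.0, 41.0), 90.0)
[[ 0.6401 -0.0332  0.032 ]
 [ 0.6325 -0.0661  0.032 ]
 [ 0.5607 -0.0506  0.032 ]
 [ 0.5687 -0.0157  0.032 ]]
outl [165.2, 275.4] 0.59 3511 ((167.12075805664062, 276.7901306152344), (96.50455474853516, 42.75640869140625), 83.04703521728516)
[[0.5847 0.1308 0.032 ]
 [0.5807 0.0926 0.032 ]
 [0.4897 0.1117 0.032 ]
 [0.4936 0.1527 0.032 ]]
outl [634.1, 207.1] 0.51 216 ((633.0, 207.0), (28.0, 12.0), 90.0)
[[ 0.5222 -0.2904  0.032 ]
 [ 0.5199 -0.3005  0.032 ]
 [ 0.4947 -0.3002  0.032 ]
 [ 0.497  -0.2899  0.032 ]]
```

View pics/w1.png

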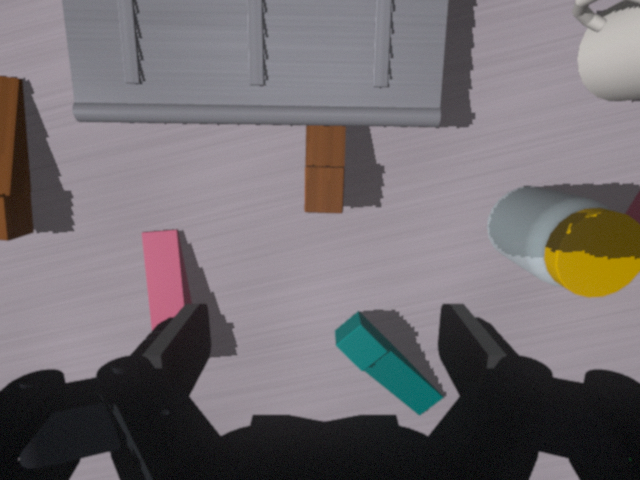

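Wrist view: the head's top face spans cols 305–344 and rows 166–212, square with the image. The flap edge is at row ~124 and nearly level, so yaw is about -13°. Now I'll compute the head's centre, grasp it and make the first tug.

Run:
```python
from h import *
np.set_printoptions(precision=4,suppress=True)
c=[ray("wrist",p,.032) for p in ((305,166.5),(344,166.5),(343,212),(305,212))]
sz=[np.linalg.norm(c[i]-c[(i+1)%4]) for i in range(4)]
d=(c[0]+c[1]-c[2]-c[3]); yaw=np.arctan2(d[1],d[0])
e=ray("wrist",(440,125),.02)-ray("wrist",(74,121),.02); hy=np.arctan2(e[1],e[0])+np.pi/2
ctr=np.mean(c,0); print(np.array(c),sz,np.degrees([yaw,hy]),np.linalg.norm(e),ctr)
np.save("g.npy",[*ctr[:2],yaw])
assert .033<sz[1]<.047 and .028<sz[0]<.040
ctr=ctr-0.004*np.array([np.cos(yaw),np.sin(yaw),0])   # grip slightly to rear
bot.goto([*ctr[:2],.10],R(yaw))
bot.move_straight([*ctr[:2],.005],speed=.08)
print(monitor.read_wrist_force(),eoat.command_gripper(0.0))
print(monitor.read_grip_width(),monitor.read_grasp_force(),monitor.read_wrist_force(),monitor.read_ee_pos(),monitor.read_t())
save("wrist","w2")
```

```text
[[ 0.6067 -0.025   0.032 ]
 [ 0.5992 -0.0572  0.032 ]
 [ 0.5612 -0.0481  0.032 ]
 [ 0.5687 -0.0157  0.032 ]] [np.float64(0.033025000004558484), np.float64(0.0390762996055457), np.float64(0.033210252585253605), np.float64(0.03907535817486188)] [-13.6429 -13.6183] 0.311702893028043 [ 0.584  -0.0365  0.032 ]
[ 0.2647 -0.0986  0.0992] False
0.03316902955213908 60.69087266921997 [-4.1876  0.0833  7.6915] [ 0.5802 -0.0356  0.0054] 5.8167
```

View pics/w2.png

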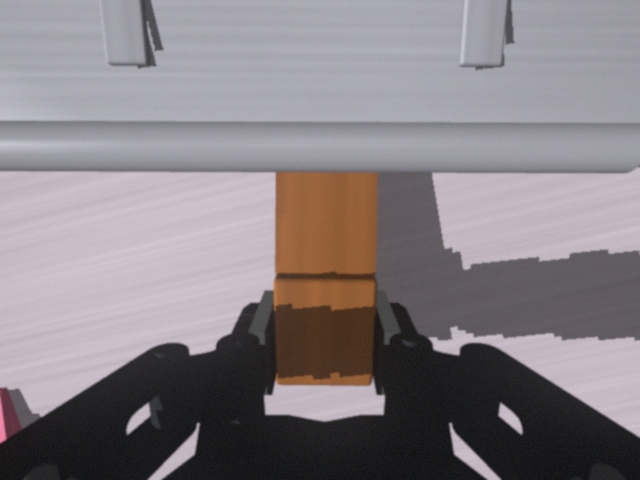

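Grip is good (33 mm, 61 N) and the flap rests on the slope. First tug.

```bash
cat > tug.py <<'E'
import sys
from h import *
np.set_printoptions(precision=4,suppress=True)
yaw=np.load("g.npy")[2]; u=np.array([np.cos(yaw),np.sin(yaw),0])
for s in map(float,sys.argv[1:]):
    p=np.array(monitor.read_ee_pos()); t=p-s*u; t[2]=.0055
    bot.move_straight(t,R(yaw),speed=.04); bot.hold(.6)
    print((p-monitor.read_ee_pos())@u,monitor.read_ee_pos(),monitor.read_wrist_force(),monitor.read_grip_width(),monitor.read_grasp_force(),monitor.read_t())
E
python3 tug.py .015
python3 - <<'E'
from h import *
save("wrist","w3")
E
```

```text
0.014889607980102519 [ 0.5657 -0.0321  0.0055] [ 4.8331 -1.8294 -5.2458] 0.03301250777054755 60.3609824180603 6.9917
```

View pics/w3.png

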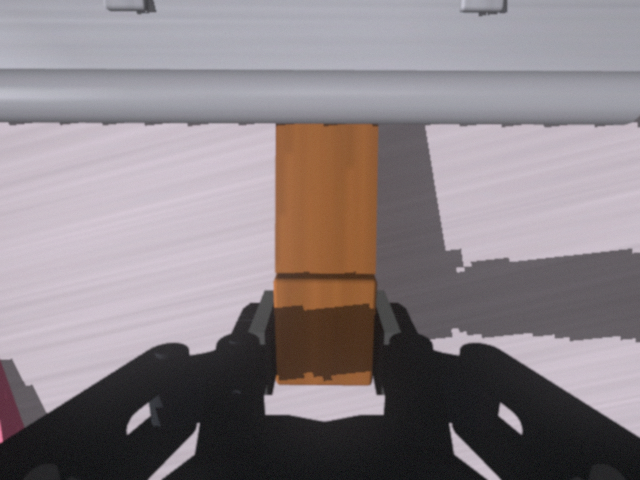

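The wedge moved with the fingers without slipping: the head is still at rows 275–385, and the flap edge went from row 171 to 123. On with the tugs until it is well past clear. The end offset from the hatch origin has to be about -0.125, and it started around -0.055.

```bash
python3 tug.py .015 .015 .015 .015 .015
python3 - <<'E'
from h import *
save("wrist","w4")
for r in spot_point("wrist","hatch"): print(r["point"],r["confidence"],ray("wrist",r["point"],0))
E
```

```text
0.015118267475697294 [ 0.551  -0.0284  0.0055] [ 1.1793  1.485  -2.5706] 0.03332300175326521 60.52501916885376 8.1667
0.014739830894040273 [ 0.5366 -0.025   0.0056] [ 4.8899 -2.497  -2.9598] 0.03297698330334078 60.55945158004761 9.2917
0.014995570368878946 [ 0.5221 -0.0215  0.0055] [ 0.3975 -1.1177 -0.192 ] 0.03314627880863657 60.89591860771179 10.4083
0.014999281533377706 [ 0.5075 -0.018   0.0055] [ 0.9656  0.0604 -0.9708] 0.033378290340687025 60.84313631057739 11.5333
0.015001695328499815 [ 0.4929 -0.0145  0.0055] [-0.0119 -0.2827 -1.6401] 0.032958239908290825 60.83947777748108 12.6583
```

View pics/w4.png

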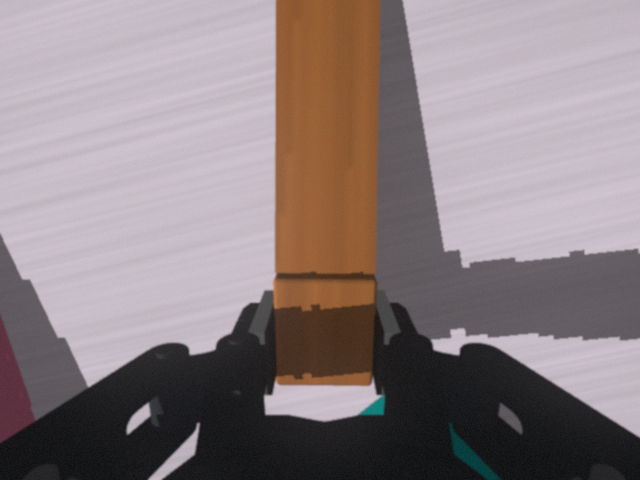

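By the hatch estimate, the origin is now about 144 mm before the edge, so it is clear. Releasing, lifting and checking.

Run:
```python
from h import *
eoat.command_gripper(0.065); bot.hold(.2)
p=np.array(monitor.read_ee_pos()); p[2]=.25
bot.move_straight(p,speed=.12); bot.hold(.3)
save("wrist","w5"); print(monitor.read_t())
u=R(np.load("g.npy")[2])[:,0]
for n in("wedge","hatch","flap_edge"):
    for r in spot_point("wrist",n): q=ray("wrist",r["point"],.006 if n=="flap_edge" else 0); print(n,r["point"],r["confidence"],q,q@u)
```

```text
15.9083
wedge [353.6, 261.7] 0.93 [ 0.42635601 -0.03153376  0.        ] 0.4217640985078392
wedge [188.8, 267.8] 0.81 [0.46161423 0.14294196 0.        ] 0.4148739667773262
wedge [322.5, 202.7] 0.8 [ 0.49636967 -0.01416998  0.        ] 0.4857067147003097
hatch [266.9, 49.7] 0.65 [0.64803629 0.00214924 0.        ] 0.6292448003500672
flap_edge [262.6, 38.5] 0.58 [0.65652615 0.002907   0.006     ] 0.6373163854504008
```

View pics/w5.png

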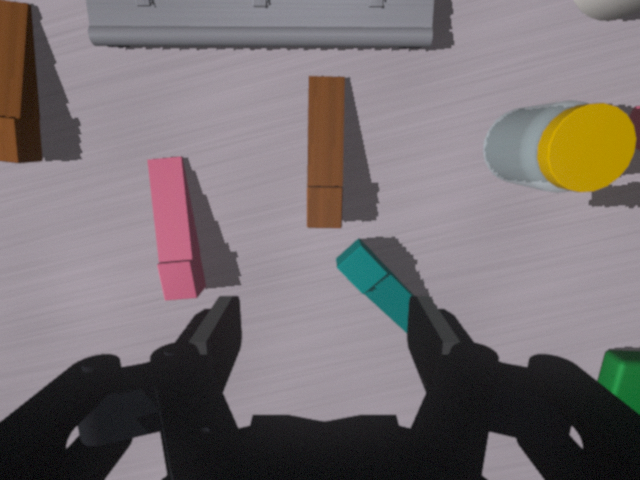

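The wedge lies at (308–344, 77–227), clear of the flap's edge at row 47. Before handing in, one side look at the flap after a short settle.

Run:
```python
from h import *
bot.hold(1.5)
im=save("scene","s2"); a=cv2.imread("pics/scene1.png")[:,:,::-1]
f=lambda x:cv2.resize(x[215:355,220:400],None,fx=2.2,fy=2.2)
save(None,"cmp",np.hstack([f(a),f(im)])); print(monitor.read_t())
```

```text
17.6083
```

View pics/cmp.png

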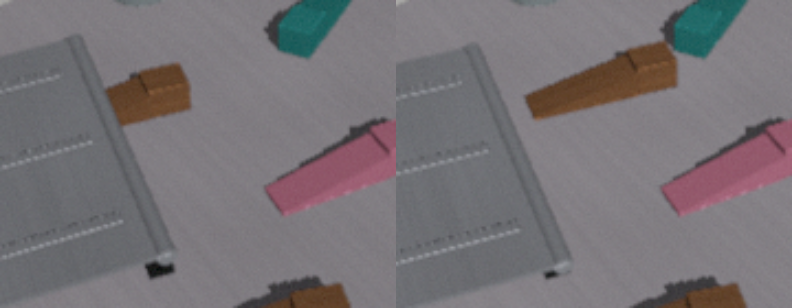

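Before (left) and after (right): the flap has come down, with its edge about 8 px lower in the enlarged crop and the stop under the corner almost hidden. The wedge lies flat and clear, and the spare is unmoved.

```bash
python3 -c "
from bench import ticket; print(ticket.close_job())"
```

```text
the job is handed in; nothing more can be done
None
```

The job is handed in, with no verdict shown: the wedge came out in six 15 mm tugs and lies flat about 143 mm in front of the flap's edge, the flap looks shut in the camera view, and the spare wedge was not touched.

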